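# Slide the mould board under the leaf spring of the loading jig

### The job

With a fingertip in its recess, press the wooden mould board down hard on the sprung loading plate of the jig and, keeping it pressed down, slide it under the two steel lugs and the leaf spring until its front edge is fully home against the end stop; then let go and move clear. Only press and push it, never lift it, and leave the other things on the bench where they are.

Things in the scene. Friction and masses are not known exactly. Their poses are not given: they have to be found in the camera images.
- jig: wooden jig fixed to the bench, 320 mm long (its x from -150 to +170 mm), 140 mm wide; origin on the bench plane, on its centre line; x is the direction in which the board slides, z up. Side rails 18 mm wide, inner faces at y = +-52 mm, tops 48 mm above the bench. Sprung aluminium loading plate from x = -130 to -10 mm; beyond it the fixed white bed, 30 mm above the bench
- lugs (a point): midway between the two steel lugs that stand on the rails (jig x = 2 to 14 mm), at the height of their undersides, 56.5 mm above the bench. They reach in over the board's edges to y = +-38 mm, leaving a 76 mm gap for the fingers; tops 72 mm above the bench. The board passes beneath them only when pressed down by 6.5 mm or more
- stop (a point): middle of the end stop's face, top edge: jig x = 106 mm, 44 mm above the bench; the board's front edge meets it when home. Beyond it stands the leaf spring's bracket, jig x = 150 to 166 mm, 72 mm above the bench
- board: pale wooden board 110 mm long (x, the slide direction), 100 mm wide (y), 22 mm thick, 0.18 to 0.35 kg, loose; origin at the centre of its underside, axes parallel to the jig's. It starts raised on the loading plate, underside 41 mm above the bench, front edge 12 to 20 mm short of the lugs, guided by the rails with 2 mm to spare each side
- recess (a point): centre of the floor of the board's finger recess: 50 mm along the board's x, 60 mm across, 8 mm deep, open on top; its floor is 14 mm above the board's underside and its centre 18 mm behind the board's centre (board x from -43 to +7). Its front wall can be pushed on
- lifter (a joint): how far the loading plate is pressed down, 0 (up, 41 mm above the bench) to 0.010 m (bottomed, 31 mm above the bench). The spring pushes up with 7 N at 0 and 12 N at 0.010; when the board is home its rear edge has passed the plate, which springs up behind it to 0
- leaf (a joint): lift angle of the leaf spring, rad: 0 at rest, about 0.09 when the board is under it; it presses down on the board with about 3 to 5 N
- leaf_roll (a point): underside of the leaf spring's rounded contact, 44 mm wide, at jig x = 92 mm, 46 mm above the bench at rest (the home board's top is at 52 mm); its gently sloped toe reaches back to jig x = 65 mm, where it is 61 mm above the bench
- home (a point): point of the jig where the board's origin lies when the board is home: jig x = 51 mm, y = 0, 30 mm above the bench
- frame_box: bystander: small open wooden mould frame, 110 x 90 x 50 mm, beside the jig, to be left alone; origin at its underside centre
- mix_cup: bystander: white plastic mixing cup, 72 mm wide, 75 mm tall, beside the jig, to be left alone; origin at its underside centre
- hardener: bystander: white bottle, 48 mm wide, 85 mm tall, beside the jig, to be left alone; origin at its underside centre
- brush: bystander: paint brush lying on the bench, 150 mm long, beside the jig, to be left alone; origin near its middle, on the bench
- wedge: bystander: loose wooden block, 60 x 30 x 25 mm, beside the jig, to be left alone; origin at its underside centre
- collar: bystander: steel ring, 56 mm wide, 22 mm tall, beside the jig, to be left alone; origin at its underside centre
- paint_can: bystander: plain steel can, 64 mm wide, 80 mm tall, beside the jig, to be left alone; origin at its underside centre
Mind the look-alikes: they are no part of the job. Of the things shaped like the board, the wooden one is meant.

How it is judged:
By the outcome, as a careful person would: the job done as asked, in the order asked, and still so for the second after the job is handed in, with the robot touching nothing.
It also fails if it takes over 45 s, if anything falls off the work surface, if the arm or the gripper's body presses on something with over 40 N, if the wrist force passes 120 N, or if a joint passes its speed limit or range.

### The arm

A 6-joint arm with a two-finger parallel gripper is mounted at the origin on the work surface. World frame = base frame: x ahead of the robot, y to its left, z up, the work surface at z = 0. Lengths are in m, angles in rad, forces in N, time in s.
With the tool pointing down it reaches from about 0.375 to 0.9 m from the base axis. Payload 3.1 kg.
Tool frame: the origin (TCP) lies on the mounting face of the last link; the fingertips stand 173 mm ahead of it and the grasp point (between the pads) lies 155 mm ahead of it; z points along the fingers, y is the direction in which the jaws open and shut (so a half turn about z gives the same grasp; the last joint's range is limited). The gripper opens to 85 mm and grips with 20 to 120 N. Pads are 22 mm wide; open, the fingers measure 114 mm over their backs; the gripper's body (76 mm by 85 mm) begins 54 mm behind the grasp point. The pads swing forward as they close: fully open they stand 13 mm farther back than shut.
Start: joints at [-0.178, 0.527, 1.433, -0, 1.181, -0.178], TCP at [0.625, 0, 0.405] pointing down, gripper open.
Joint ranges: [-3.08, 3.08], [-0.75, 2.2], [0.22, 2.44], [-1.43, 4.57], [0, 2.65], [-2.85, 2.85]. Speed limits (rad/s): [2.79, 2.79, 3.14, 3.14, 3.14, 3.14].

### API

Orientations are given as a rotation vector (axis times angle).
In Python, from cell import monitor, eyes, ctrl gives the robot as it stands.
- The arm moves only by the tool carry_out, never from a script. Its argument "moves" is one flat list of numbers, 7 for each row, row after row: the shift along the tool's x, y, z in m, then the turn, a rotation vector about the tool's x, y, z in degrees, then the closure, from -1 (fully open) to 1 (shut), so that 0 is half open. A call has 1 to 10 rows; each row shifts and turns the commanded pose from where the row before left it, along the tool's axes as they then stand; what a row does not reach is not made up. A row lasts 1/12 s, in which the tool goes at most 41.7 mm and 7.16 degrees, less where a joint would pass 70% of its speed; a pose out of reach is approached as far as the arm can. A call is refused whole if a number of a shift passes 0.0417 or a number of a turn 7.16, either way. A call with a gripper value outside its range is refused whole. The fingers move at their own pace and stop on an object; "squeeze" is the grip in N (left out, the last holds). Time passes only in rows, so rows that do not move let the fingers close. It gives the time, the measured TCP pose, the force and the opening at its end, in the units of the state.
- monitor.sense(): the state, without advancing time (a new reading comes with each control period).
- eyes.get_image(name): name is "scene" or "side" or "wrist"; returns the picture (420x560x3 uint8, red, green, blue); there is no depth.
- eyes.camera_info(name): a dict with "vfov" (degrees; the focal length in pixels is half the picture's height over the tangent of half this angle, whatever the lens; pixels are square), "cx", "cy" (the principal point, pixels), "R" (3x3) and "t" (3): a world point X has camera coordinates R X + t. Camera axes: x right, y down, z forward; pixel columns grow to the right and rows downward; lengths in m; the calibration is good to about 2 mm. A picture is of the moment at which its call begins: read the wrist's pose just before it. camera_info takes no time and is no camera call; for the wrist camera it gives the pose at the moment of the call.
- ctrl.close_job(): hands the job in, once; it reports no verdict.
The state is a dict: "t": time; "joints": joint angles; "qd": joint speeds; "joint_efforts": joint torques, N m; "tcp_pos": TCP position; "eef_rot": TCP orientation; "ft_force": force on the tool from outside, world axes, zero at the start; "moment": the same for the moment, N m; "opening": finger opening in m.
Only numpy, scipy, OpenCV 4.12 (cv2) and the standard library are available. Lean on these libraries where they do the work, as an engineer would, in place of code of your own. Each camera call takes 0.05 s, during which the arm holds its last target. There are 200 camera calls.

## Working session

There is one attempt and no reset: what is moved stays moved. The work goes in short steps, Python scripts to look and compute and a tool call to move; the robot and the scene stay as the last step left them, time stands still between calls to the robot, and variables do not carry over. Pictures are saved under pics/ and viewed, about 8 in all and at most 12, crops included, and the job is handed in when it is done.

Besides the shell and the picture viewer there is one more tool, called after "Call:" by a JSON object that holds its "api" and its "payload". carry_out: Moves the arm, as the interface text tells. Its arguments: {"type":"object","properties":{"moves":{"type":"array"},"squeeze":{"type":"number"}},"required":["moves"]}

```bash
mkdir -p pics; python3 - <<'E'
from cell import monitor, eyes, ctrl
import cv2,numpy as np
print(monitor.sense())
for n in ["scene","side","wrist"]:
    i=eyes.camera_info(n); print(n,i)
    cv2.imwrite(f"pics/{n}0.png",eyes.get_image(n)[:,:,::-1])
E
```

```text
{'t': 0.0, 'joints': array([-1.78523089e-01,  5.28490096e-01,  1.43390931e+00,  2.06432524e-06,
        1.18139472e+00, -1.78527689e-01]), 'qd': array([-0.00035591,  0.00072444,  0.00014373,  0.00034964,  0.00041419,
       -0.00047456]), 'joint_efforts': array([ 2.50220628e-04, -4.42344439e+01, -1.78024775e+01, -2.06930472e-04,
        8.36740597e-03,  2.24214921e-05]), 'tcp_pos': array([6.24656239e-01, 7.73020229e-05, 4.03716270e-01]), 'eef_rot': array([-2.22015732e+00, -2.22016579e+00,  1.96854036e-03]), 'ft_force': array([-0.70142034,  0.37101105, -0.71088764]), 'moment': array([-0.01268579, -0.00397046,  0.00511982]), 'opening': 0.085126754751186}
scene {'vfov': 47.26550126042156, 'cx': 280.85291759356727, 'cy': 210.0006563995675, 'R': array([[ 0.57194854,  0.82028681, -0.00209914],
       [ 0.45962988, -0.3225964 , -0.82744905],
       [-0.67942272,  0.47229345, -0.56153687]]), 't': array([-0.36711849, -0.20904111,  1.30554678])}
side {'vfov': 51.4148509273099, 'cx': 280.9912069541267, 'cy': 210.23119270112545, 'R': array([[ 0.7994571 , -0.60057602,  0.01329631],
       [-0.33490811, -0.4639696 , -0.8201029 ],
       [ 0.49870322,  0.65118404, -0.57206157]]), 't': array([-0.43869332,  0.2511623 ,  0.51440795])}
wrist {'vfov': 66.92542266482712, 'cx': 276.72110815875806, 'cy': 212.2205787238597, 'R': array([[ 9.99996051e-01, -9.29353598e-04, -2.65204934e-03],
       [-4.59468048e-05, -9.49013211e-01,  3.15236298e-01],
       [-2.80979585e-03, -3.15234932e-01, -9.49009506e-01]]), 't': array([-0.62405269, -0.04154469,  0.38271762])}
```

View pics/scene0.png

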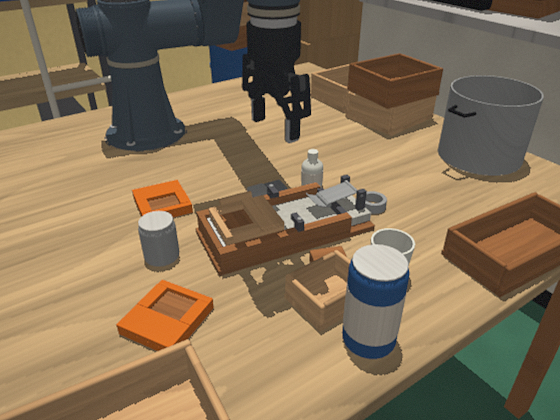

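View pics/wrist0.png

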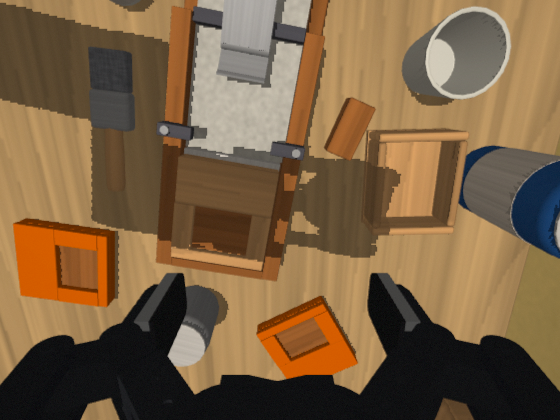

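The jig slides towards about +y (up in the wrist view). The board's front edge is near row 157 and its recess is at about (222, 230). I'll zoom in to get precise corners.

```bash
python3 - <<'E'
import cv2
a=cv2.imread("pics/wrist0.png")[90:290,145:345]
a=cv2.convertScaleAbs(a,alpha=1.6,beta=10)
cv2.imwrite("pics/w0c.png",cv2.resize(a,(600,600),interpolation=cv2.INTER_CUBIC))
a=cv2.imread("pics/side0.png")
cv2.imwrite("pics/s0.png",a)
E
```

```text
(no output)
```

View pics/w0c.png

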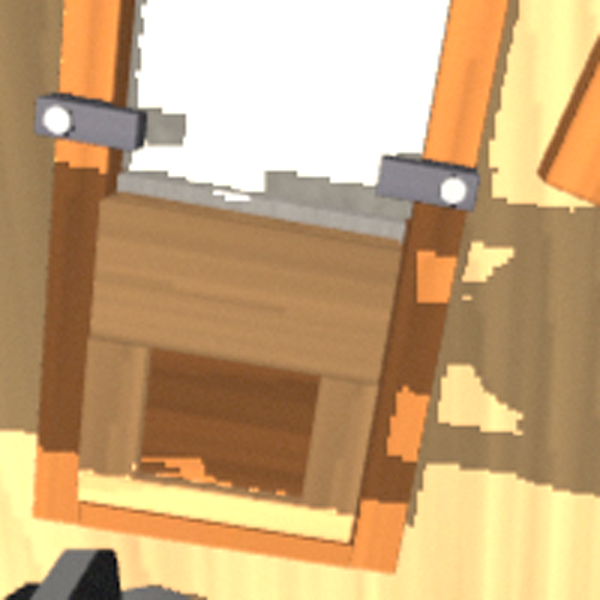

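View pics/s0.png

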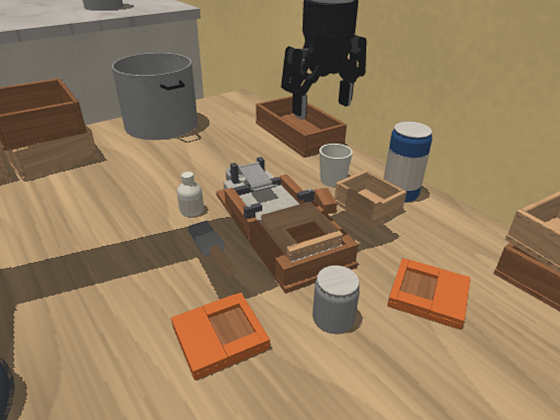

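Crop (3x) pixels:
- **Board top:** front corners (102,197) and (402,240), rear corners (80,503) and (352,543).
- **Recess rim:** front corners (148,347) and (320,375).
- **Lug inner ends:** about (143,118) and (380,178).
- **Jig rear corners:** (35,515) and (395,570).

The orange look-alikes are well away from the jig.

```bash
cat >h.py <<'E'
import numpy as np
from cell import monitor, eyes, ctrl
def ray(i,u,v,z):
    f=210/np.tan(np.radians(i["vfov"]/2)); R=np.array(i["R"]);t=np.array(i["t"])
    d=R.T@np.array([(u-i["cx"])/f,(v-i["cy"])/f,1]); c=-R.T@t
    return c+d*(z-c[2])/d[2]
def proj(i,X):
    f=210/np.tan(np.radians(i["vfov"]/2)); p=i["R"]@np.array(X)+i["t"]; return f*p[:2]/p[2]+[i["cx"],i["cy"]]
E
python3 - <<'E'
from h import *
i=eyes.camera_info("wrist")
P={}
for n,u,v,z in [("bFL",102,197,.063),("bFR",402,240,.063),("bRL",80,503,.063),("bRR",352,543,.063),("rFL",148,347,.063),("rFR",320,375,.063),("rRL",138,470,.063),("rRR",303,497,.063),("lugLtop",143,112,.072),("lugRtop",380,172,.072),("jRL",35,515,.048),("jRR",395,570,.048)]:
    P[n]=ray(i,145+u/3,90+v/3,z); print(n,P[n].round(4))
def vec(a,b):
    d=P[b]-P[a]; print(a,b,np.linalg.norm(d).round(4),np.degrees(np.arctan2(d[1],d[0])).round(2))
for a,b in [("bFL","bFR"),("bRL","bRR"),("bRL","bFL"),("bRR","bFR"),("rFL","rFR"),("rRL","rFL"),("lugLtop","lugRtop"),("jRL","jRR")]: vec(a,b)
E
```

```text
bFL [0.5289 0.0353 0.063 ]
bFR [0.6266 0.0211 0.063 ]
bRL [ 0.5102 -0.075   0.063 ]
bRR [ 0.6084 -0.0912  0.063 ]
rFL [ 0.5397 -0.0158  0.063 ]
rFR [ 0.5984 -0.026   0.063 ]
rRL [ 0.5323 -0.0619  0.063 ]
rRR [ 0.591  -0.0725  0.063 ]
lugLtop [0.5469 0.0626 0.072 ]
lugRtop [0.6197 0.0443 0.072 ]
jRL [ 0.4869 -0.0875  0.048 ]
jRR [ 0.6242 -0.1112  0.048 ]
bFL bFR 0.0987 -8.26
bRL bRR 0.0996 -9.38
bRL bFL 0.1118 80.34
bRR bFR 0.1138 80.79
rFL rFR 0.0595 -9.81
rRL rFL 0.0466 80.88
lugLtop lugRtop 0.0751 -14.08
jRL jRR 0.1393 -9.81
```

Sizes agree: board 99 x 112 mm, recess 60 x 47 mm, jig width 139 mm. The slide heading is about 80.4°, and the recess centre is about (0.565, -0.044). I'll shut the gripper, move above the recess and turn +9.6° about tool z.

Call:
{"api": "carry_out", "payload": {"moves": [-0.0095, -0.0145, 0, 0, 0, 0, 1, -0.0095, -0.0145, 0, 0, 0, 0, 1, -0.0095, -0.0145, 0, 0, 0, 0, 1, -0.0095, -0.0145, 0, 0, 0, 0, 1, 0, 0, 0.02, 0, 0, 4.8, 1, 0, 0, 0.02, 0, 0, 4.8, 1, 0, 0, 0.02, 0, 0, 0, 1, 0, 0, 0.02, 0, 0, 0, 1, 0, 0, 0.01, 0, 0, 0, 1, 0, 0, 0, 0, 0, 0, 1], "squeeze": 40}}

```text
t: 0.98
tcp_pos: [0.5661, -0.0378, 0.3122]
eef_rot: [-2.396, -2.025, 0.005]
ft_force: [-0.1, 0.7, 1.2]
opening: 0.0
```

```bash
python3 - <<'E'
from h import *
import cv2
s=monitor.sense(); print(s['t'],s['tcp_pos'],s['eef_rot'],s['ft_force'],s['opening'])
from scipy.spatial.transform import Rotation as Ro
print(Ro.from_rotvec(s['eef_rot']).as_matrix().round(4))
i=eyes.camera_info("wrist"); a=eyes.get_image("wrist")[:,:,::-1]
np.savez("w1.npz",**i)
print("tip px",proj(i,[*s['tcp_pos'][:2],s['tcp_pos'][2]-.173]))
cv2.imwrite("pics/w1.png",cv2.convertScaleAbs(cv2.resize(a,(800,600),interpolation=cv2.INTER_CUBIC),alpha=1.4,beta=8))
E
```

```text
0.9833 [ 0.56607629 -0.03779511  0.31222916] [-2.39598352 -2.02455057  0.00521195] [-0.08394411  0.68830119  1.15533953] 1.8378427407966386e-05
[[ 1.669e-01  9.860e-01 -5.600e-03]
 [ 9.860e-01 -1.669e-01  1.500e-03]
 [ 5.000e-04 -5.800e-03 -1.000e+00]]
tip px [277.94091279 273.45815264]
```

View pics/w1.png

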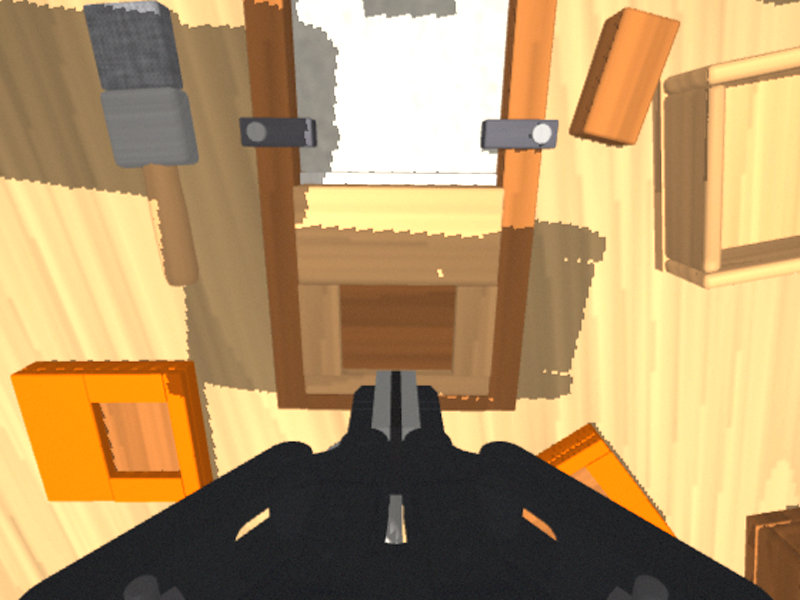

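The jig is square in the view. At 1.43x scale I read:
- **Recess:** front rim (340,285) to (456,286).
- **Board:** front edge on row 186, x 298 to 504.
- **Lugs:** inner ends at x 316 and 482, rear edge near row 147.

Next I'll recompute the positions from these.

```bash
python3 - <<'E'
from h import *
i=dict(np.load("w1.npz")); s=monitor.sense(); p=s['tcp_pos']
d=np.array([.1669,.986]); n=np.array([.986,-.1669])
for nm,u,v,z in [("rFL",340,285,.063),("rFR",456,286,.063),("bFL",298,186,.063),("bFR",504,186,.063),("lugL",316,147,.072),("lugR",482,149,.072),("railRearL",280,409,.048),("railRearR",515,409,.048)]:
    X=ray(i,u*.7,v*.7,z); q=X[:2]-p[:2]; print(nm,X.round(4),"tool x,y from tcp mm",(1e3*q@d).round(1),(1e3*q@n).round(1))
E
```

```text
rFL [ 0.5403 -0.016   0.063 ] tool x,y from tcp mm 17.2 -29.7
rFR [ 0.5979 -0.0262  0.063 ] tool x,y from tcp mm 16.7 28.8
bFL [0.5308 0.0348 0.063 ] tool x,y from tcp mm 65.7 -47.6
bFR [0.6263 0.0186 0.063 ] tool x,y from tcp mm 65.6 49.4
lugL [0.5445 0.05   0.072 ] tool x,y from tcp mm 83.0 -36.5
lugR [0.6164 0.0369 0.072 ] tool x,y from tcp mm 82.1 36.5
railRearL [ 0.4868 -0.0889  0.048 ] tool x,y from tcp mm -63.6 -70.3
railRearR [ 0.624  -0.1116  0.048 ] tool x,y from tcp mm -63.2 68.7
```

Centred to within 1 mm: the front wall is 17 mm ahead, the board-to-lug gap is 17 mm and the total travel is about 121 mm. Descending into the recess.

Call:
{"api": "carry_out", "payload": {"moves": [0, 0, 0.018, 0, 0, 0, 1, 0, 0, 0.018, 0, 0, 0, 1, 0, 0, 0.018, 0, 0, 0, 1, 0, 0, 0.012, 0, 0, 0, 1, 0, 0, 0.008, 0, 0, 0, 1, 0, 0, 0.002, 0, 0, 0, 1, 0, 0, 0, 0, 0, 0, 1, 0, 0, 0, 0, 0, 0, 1]}}

```text
t: 1.7
tcp_pos: [0.5675, -0.0381, 0.2397]
eef_rot: [2.398, 2.027, 0.002]
ft_force: [-0.2, -0.5, 0.5]
opening: -0.0001
```

Call:
{"api": "carry_out", "payload": {"moves": [0, 0, 0.004, 0, 0, 0, 1, 0, 0, 0.004, 0, 0, 0, 1, 0, 0, 0.003, 0, 0, 0, 1, 0, 0, 0.002, 0, 0, 0, 1, 0, 0, 0.001, 0, 0, 0, 1, 0, 0, 0, 0, 0, 0, 1, 0, 0, 0, 0, 0, 0, 1]}}

```text
t: 2.28
tcp_pos: [0.5672, -0.038, 0.225]
eef_rot: [2.399, 2.027, 0.001]
ft_force: [-0.9, 0.2, 4.9]
opening: 0.0001
```

In contact at about 5 N. Pressing down to bottom the plate.

Call:
{"api": "carry_out", "payload": {"moves": [0, 0, 0.002, 0, 0, 0, 1, 0, 0, 0.002, 0, 0, 0, 1, 0, 0, 0.002, 0, 0, 0, 1, 0, 0, 0.002, 0, 0, 0, 1, 0, 0, 0, 0, 0, 0, 1, 0, 0, 0, 0, 0, 0, 1]}}

```text
t: 2.78
tcp_pos: [0.5671, -0.038, 0.2185]
eef_rot: [2.399, 2.027, 0.001]
ft_force: [-2.3, 0.4, 13.6]
opening: 0.0001
```

Call:
{"api": "carry_out", "payload": {"moves": [0, 0, 0.002, 0, 0, 0, 1, 0, 0, 0, 0, 0, 0, 1, 0, 0, 0, 0, 0, 0, 1]}}

```text
t: 3.03
tcp_pos: [0.5671, -0.0379, 0.2183]
eef_rot: [2.398, 2.027, 0.001]
ft_force: [-6.1, 1.0, 26.4]
opening: 0.0003
```

Bottomed: stiff, 26 N. Now sliding along tool x.

Call:
{"api": "carry_out", "payload": {"moves": [0.002, 0, 0, 0, 0, 0, 1, 0.002, 0, 0, 0, 0, 0, 1, 0.002, 0, 0, 0, 0, 0, 1, 0.002, 0, 0, 0, 0, 0, 1, 0.002, 0, 0, 0, 0, 0, 1, 0, 0, 0, 0, 0, 0, 1]}}

```text
t: 3.53
tcp_pos: [0.5693, -0.0313, 0.2183]
eef_rot: [2.39, 2.027, -0.004]
ft_force: [-6.5, -13.8, 23.8]
opening: 0.0002
```

Call:
{"api": "carry_out", "payload": {"moves": [0.002, 0, 0, 0, 0, 0, 1, 0.002, 0, 0, 0, 0, 0, 1, 0.002, 0, 0, 0, 0, 0, 1, 0.002, 0, 0, 0, 0, 0, 1, 0.002, 0, 0, 0, 0, 0, 1, 0, 0, 0, 0, 0, 0, 1]}}

```text
t: 4.03
tcp_pos: [0.5718, -0.0216, 0.2184]
eef_rot: [2.389, 2.025, -0.001]
ft_force: [-4.2, -13.6, 21.7]
opening: 0.0
```

Call:
{"api": "carry_out", "payload": {"moves": [0.002, 0, 0, 0, 0, 0, 1, 0.002, 0, 0, 0, 0, 0, 1, 0.002, 0, 0, 0, 0, 0, 1, 0.002, 0, 0, 0, 0, 0, 1, 0, 0, 0, 0, 0, 0, 1]}}

```text
t: 4.45
tcp_pos: [0.5732, -0.0139, 0.2184]
eef_rot: [2.389, 2.025, -0.001]
ft_force: [-4.9, -14.4, 22.1]
opening: -0.0004
```

```bash
python3 - <<'E'
from h import *
import cv2
s=monitor.sense(); print(s['t'],s['tcp_pos'],s['ft_force'])
a=eyes.get_image("wrist")[:,:,::-1]; b=eyes.get_image("side")[110:310,190:390,::-1]
o=np.hstack([cv2.resize(a,(560,420)),cv2.resize(b,(240,240))[:,:].copy() if 0 else cv2.resize(np.vstack([b,np.zeros((150,200,3),np.uint8)]),(240,420))])
cv2.imwrite("pics/w2.png",cv2.convertScaleAbs(o,alpha=1.4,beta=8))
E
```

```text
4.45 [ 0.57316036 -0.01388255  0.21836519] [ -4.92579363 -14.35941326  22.09449951]
```

View pics/w2.png

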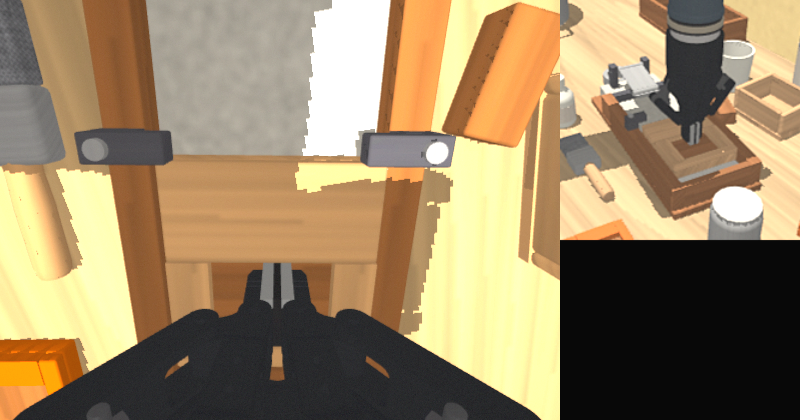

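The front edge (row 157) is passing under the lugs (rear edges at about row 165) with the finger against the front wall. Continuing.

Call:
{"api": "carry_out", "payload": {"moves": [0.002, 0, 0, 0, 0, 0, 1, 0.002, 0, 0, 0, 0, 0, 1, 0.002, 0, 0, 0, 0, 0, 1, 0.002, 0, 0, 0, 0, 0, 1, 0.002, 0, 0, 0, 0, 0, 1, 0.002, 0, 0, 0, 0, 0, 1, 0.002, 0, 0, 0, 0, 0, 1, 0, 0, 0, 0, 0, 0, 1]}}

```text
t: 5.22
tcp_pos: [0.5756, 0.0, 0.2183]
eef_rot: [2.389, 2.025, -0.0]
ft_force: [-3.1, -14.3, 21.6]
opening: 0.0001
```

Call:
{"api": "carry_out", "payload": {"moves": [0.002, 0, 0, 0, 0, 0, 1, 0.002, 0, 0, 0, 0, 0, 1, 0.002, 0, 0, 0, 0, 0, 1, 0.002, 0, 0, 0, 0, 0, 1, 0.002, 0, 0, 0, 0, 0, 1, 0.002, 0, 0, 0, 0, 0, 1, 0.002, 0, 0, 0, 0, 0, 1, 0, 0, 0, 0, 0, 0, 1]}}

```text
t: 5.88
tcp_pos: [0.578, 0.014, 0.2183]
eef_rot: [2.389, 2.025, 0.0]
ft_force: [-3.8, -12.8, 20.6]
opening: -0.0002
```

Call:
{"api": "carry_out", "payload": {"moves": [0.002, 0, 0, 0, 0, 0, 1, 0.002, 0, 0, 0, 0, 0, 1, 0.002, 0, 0, 0, 0, 0, 1, 0.002, 0, 0, 0, 0, 0, 1, 0.002, 0, 0, 0, 0, 0, 1, 0.002, 0, 0, 0, 0, 0, 1, 0.002, 0, 0, 0, 0, 0, 1, 0, 0, 0, 0, 0, 0, 1]}}

```text
t: 6.55
tcp_pos: [0.5804, 0.028, 0.2183]
eef_rot: [2.389, 2.025, 0.001]
ft_force: [-3.5, -12.5, 20.8]
opening: 0.0003
```

Call:
{"api": "carry_out", "payload": {"moves": [0.002, 0, 0, 0, 0, 0, 1, 0.002, 0, 0, 0, 0, 0, 1, 0.002, 0, 0, 0, 0, 0, 1, 0.002, 0, 0, 0, 0, 0, 1, 0.002, 0, 0, 0, 0, 0, 1, 0.002, 0, 0, 0, 0, 0, 1, 0, 0, 0, 0, 0, 0, 1]}}

```text
t: 7.13
tcp_pos: [0.5825, 0.04, 0.2181]
eef_rot: [2.39, 2.025, 0.001]
ft_force: [-2.3, -11.7, 19.2]
opening: 0.0001
```

```bash
python3 - <<'E'
from h import *
import cv2
s=monitor.sense(); print(s['t'],s['tcp_pos'],s['ft_force'])
a=eyes.get_image("wrist")[:,:,::-1]; b=eyes.get_image("side")[110:310,190:390,::-1]
o=np.hstack([a,cv2.resize(np.vstack([b,np.zeros((150,200,3),np.uint8)]),(240,420))])
cv2.imwrite("pics/w3.png",cv2.convertScaleAbs(o,alpha=1.4,beta=8))
E
```

```text
7.1333 [0.58247264 0.0399637  0.2181499 ] [ -2.26475968 -11.66986385  19.17807893]
```

View pics/w3.png

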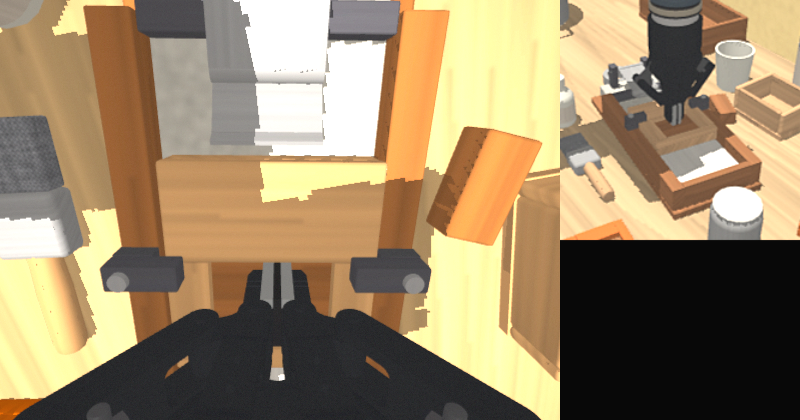

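The board's front is about to meet the leaf toe (row 145). The finger is entering the lug gap about 2 mm right of centre, so I'll correct that slightly while sliding.

Call:
{"api": "carry_out", "payload": {"moves": [0.002, -0.0005, 0, 0, 0, 0, 1, 0.002, -0.0005, 0, 0, 0, 0, 1, 0.002, -0.0005, 0, 0, 0, 0, 1, 0.002, 0, 0, 0, 0, 0, 1, 0, 0, 0, 0, 0, 0, 1]}}

```text
t: 7.65
tcp_pos: [0.5828, 0.0483, 0.2181]
eef_rot: [2.389, 2.025, 0.003]
ft_force: [-1.0, -10.1, 17.8]
opening: 0.0004
```

Call:
{"api": "carry_out", "payload": {"moves": [0.002, 0, 0, 0, 0, 0, 1, 0.002, 0, 0, 0, 0, 0, 1, 0.002, 0, 0, 0, 0, 0, 1, 0.002, 0, 0, 0, 0, 0, 1, 0, 0, 0, 0, 0, 0, 1]}}

```text
t: 8.07
tcp_pos: [0.5839, 0.0562, 0.218]
eef_rot: [2.39, 2.025, 0.002]
ft_force: [-0.4, -11.0, 18.8]
opening: -0.0001
```

Call:
{"api": "carry_out", "payload": {"moves": [0.002, 0, 0, 0, 0, 0, 1, 0.002, 0, 0, 0, 0, 0, 1, 0.002, 0, 0, 0, 0, 0, 1, 0.002, 0, 0, 0, 0, 0, 1, 0, 0, 0, 0, 0, 0, 1]}}

```text
t: 8.48
tcp_pos: [0.585, 0.0628, 0.218]
eef_rot: [2.388, 2.026, -0.002]
ft_force: [-2.3, -17.2, 18.2]
opening: 0.0001
```

Call:
{"api": "carry_out", "payload": {"moves": [0.002, 0, 0.0005, 0, 0, 0, 1, 0.002, 0, 0.0005, 0, 0, 0, 1, 0.002, 0, 0, 0, 0, 0, 1, 0.002, 0, 0, 0, 0, 0, 1, 0, 0, 0, 0, 0, 0, 1]}}

```text
t: 8.9
tcp_pos: [0.5863, 0.0691, 0.2179]
eef_rot: [2.385, 2.026, -0.005]
ft_force: [-4.1, -24.4, 24.7]
opening: 0.0001
```

Call:
{"api": "carry_out", "payload": {"moves": [0.002, 0, 0, 0, 0, 0, 1, 0.002, 0, 0, 0, 0, 0, 1, 0.002, 0, 0, 0, 0, 0, 1, 0, 0, 0, 0, 0, 0, 1]}}

```text
t: 9.23
tcp_pos: [0.5873, 0.0739, 0.2179]
eef_rot: [2.383, 2.027, -0.009]
ft_force: [-5.9, -29.5, 24.6]
opening: -0.0002
```

Call:
{"api": "carry_out", "payload": {"moves": [0.002, 0, 0, 0, 0, 0, 1, 0.002, 0, 0, 0, 0, 0, 1, 0, 0, 0, 0, 0, 0, 1]}}

```text
t: 9.48
tcp_pos: [0.5881, 0.0788, 0.2179]
eef_rot: [2.386, 2.025, -0.005]
ft_force: [-4.1, -23.8, 24.6]
opening: -0.0002
```

Call:
{"api": "carry_out", "payload": {"moves": [0.002, 0, 0, 0, 0, 0, 1, 0.002, 0, 0, 0, 0, 0, 1, 0, 0, 0, 0, 0, 0, 1]}}

```text
t: 9.73
tcp_pos: [0.5888, 0.0831, 0.2179]
eef_rot: [2.386, 2.026, -0.004]
ft_force: [-4.2, -22.2, 23.5]
opening: -0.0
```

Call:
{"api": "carry_out", "payload": {"moves": [0.002, 0, 0, 0, 0, 0, 1, 0, 0, 0, 0, 0, 0, 1]}}

```text
t: 9.9
tcp_pos: [0.5891, 0.0857, 0.2174]
eef_rot: [2.388, 2.025, -0.002]
ft_force: [-3.0, -19.0, 19.4]
opening: 0.0001
```

Call:
{"api": "carry_out", "payload": {"moves": [0.002, 0, 0, 0, 0, 0, 1, 0, 0, 0, 0, 0, 0, 1]}}

```text
t: 10.07
tcp_pos: [0.5894, 0.0875, 0.2174]
eef_rot: [2.387, 2.025, -0.003]
ft_force: [-2.9, -21.7, 21.2]
opening: -0.0001
```

Call:
{"api": "carry_out", "payload": {"moves": [0.002, 0, 0, 0, 0, 0, 1, 0, 0, 0, 0, 0, 0, 1]}}

```text
t: 10.23
tcp_pos: [0.5898, 0.0895, 0.2174]
eef_rot: [2.387, 2.025, -0.003]
ft_force: [-2.5, -20.8, 21.9]
opening: -0.0001
```

Call:
{"api": "carry_out", "payload": {"moves": [0.002, 0, 0, 0, 0, 0, 1, 0, 0, 0, 0, 0, 0, 1]}}

```text
t: 10.4
tcp_pos: [0.59, 0.0904, 0.2174]
eef_rot: [2.385, 2.026, -0.007]
ft_force: [-4.1, -26.2, 21.4]
opening: 0.0003
```

Call:
{"api": "carry_out", "payload": {"moves": [0.002, 0, 0, 0, 0, 0, 1, 0, 0, 0, 0, 0, 0, 1]}}

```text
t: 10.57
tcp_pos: [0.5899, 0.0913, 0.2174]
eef_rot: [2.384, 2.027, -0.011]
ft_force: [-5.7, -32.9, 23.0]
opening: -0.0
```

```bash
python3 - <<'E'
from h import *
import cv2
s=monitor.sense(); print(s['t'],s['tcp_pos'],s['ft_force'])
a=eyes.get_image("wrist")[:,:,::-1]; b=eyes.get_image("side")[110:310,190:390,::-1]
o=np.hstack([a,cv2.resize(np.vstack([b,np.zeros((150,200,3),np.uint8)]),(240,420))])
cv2.imwrite("pics/w4.png",cv2.convertScaleAbs(o,alpha=1.4,beta=8))
E
```

```text
10.5667 [0.58991108 0.09132887 0.21744082] [ -5.72706223 -32.89866119  22.9959989 ]
```

View pics/w4.png

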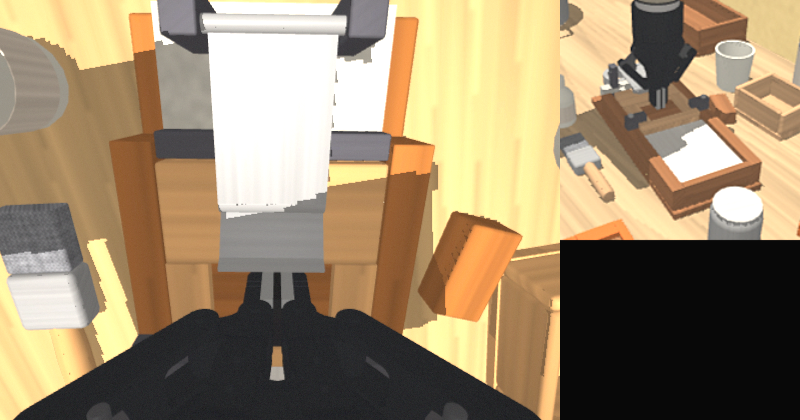

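The front edge (row 160) is flat against the dark stop bar. The side view shows the plate sprung up behind the board, and further pushing only deflects the arm. I'll release gently: ease the push first, then the press, back off the wall, then go up.

Call:
{"api": "carry_out", "payload": {"moves": [-0.002, 0, 0, 0, 0, 0, 1, -0.002, 0, 0, 0, 0, 0, 1, -0.002, 0, 0, 0, 0, 0, 1, 0, 0, 0, 0, 0, 0, 1]}}

```text
t: 11.0
tcp_pos: [0.5892, 0.0894, 0.2174]
eef_rot: [2.393, 2.024, 0.003]
ft_force: [-1.5, -11.8, 21.0]
opening: 0.0001
```

Call:
{"api": "carry_out", "payload": {"moves": [0, 0, -0.001, 0, 0, 0, 1, 0, 0, -0.001, 0, 0, 0, 1, 0, 0, 0, 0, 0, 0, 1]}}

```text
t: 11.25
tcp_pos: [0.5891, 0.0896, 0.2175]
eef_rot: [2.392, 2.025, 0.001]
ft_force: [1.7, -11.6, 9.2]
opening: 0.0001
```

Call:
{"api": "carry_out", "payload": {"moves": [-0.0015, 0, 0, 0, 0, 0, 1, 0, 0, -0.0005, 0, 0, 0, 1, 0, 0, 0, 0, 0, 0, 1]}}

```text
t: 11.5
tcp_pos: [0.589, 0.0892, 0.2175]
eef_rot: [2.394, 2.024, 0.004]
ft_force: [0.6, -6.4, 6.4]
opening: -0.0003
```

Call:
{"api": "carry_out", "payload": {"moves": [-0.0015, 0, -0.0004, 0, 0, 0, 1, 0, 0, 0, 0, 0, 0, 1]}}

```text
t: 11.67
tcp_pos: [0.5883, 0.0887, 0.2175]
eef_rot: [2.397, 2.025, 0.005]
ft_force: [3.3, -4.1, 5.8]
opening: -0.0001
```

Call:
{"api": "carry_out", "payload": {"moves": [-0.0015, 0, -0.0006, 0, 0, 0, 1, -0.002, 0, 0, 0, 0, 0, 1, 0, 0, 0, 0, 0, 0, 1]}}

```text
t: 11.92
tcp_pos: [0.5866, 0.0865, 0.2175]
eef_rot: [-2.4, -2.027, -0.002]
ft_force: [2.0, 1.6, 6.0]
opening: -0.0001
```

Call:
{"api": "carry_out", "payload": {"moves": [-0.001, 0, -0.0003, 0, 0, 0, 1, -0.002, 0, -0.0003, 0, 0, 0, 1, 0, 0, 0, 0, 0, 0, 1]}}

```text
t: 12.17
tcp_pos: [0.5853, 0.0832, 0.2175]
eef_rot: [-2.398, -2.027, 0.002]
ft_force: [0.8, 1.5, 3.8]
opening: 0.0001
```

Clear of the wall. Raising straight up.

Call:
{"api": "carry_out", "payload": {"moves": [0, 0, -0.002, 0, 0, 0, 1, 0, 0, -0.004, 0, 0, 0, 1, 0, 0, -0.01, 0, 0, 0, 1, 0, 0, -0.02, 0, 0, 0, 1, 0, 0, -0.025, 0, 0, 0, 1, 0, 0, -0.025, 0, 0, 0, 1, -0.02, 0, -0.025, 0, 0, 0, 1, -0.025, 0, -0.015, 0, 0, 0, 1, 0, 0, 0, 0, 0, 0, 1, 0, 0, 0, 0, 0, 0, 1]}}

```text
t: 13.0
tcp_pos: [0.5783, 0.0377, 0.3454]
eef_rot: [2.401, 2.024, 0.002]
ft_force: [0.1, 0.1, -0.2]
opening: -0.0
```

```bash
python3 - <<'E'
from h import *
import cv2
s=monitor.sense(); print(s['t'],s['tcp_pos'],s['ft_force'])
i=eyes.camera_info("wrist"); np.savez("w5.npz",**i)
a=eyes.get_image("wrist")[:,:,::-1]; b=eyes.get_image("side")[140:300,200:380,::-1]
cv2.imwrite("pics/w5r.png",a)
c=cv2.resize(a[60:360,100:400],(500,500),interpolation=cv2.INTER_CUBIC); e=cv2.resize(b,(300,267),interpolation=cv2.INTER_CUBIC)
o=np.zeros((500,800,3),np.uint8); o[:,:500]=c; o[:267,500:]=e
cv2.imwrite("pics/w5.png",cv2.convertScaleAbs(o,alpha=1.3,beta=8))
E
```

```text
13.0 [0.57833415 0.03768521 0.34539838] [ 0.06935625  0.0878425  -0.22265238]
```

View pics/w5.png

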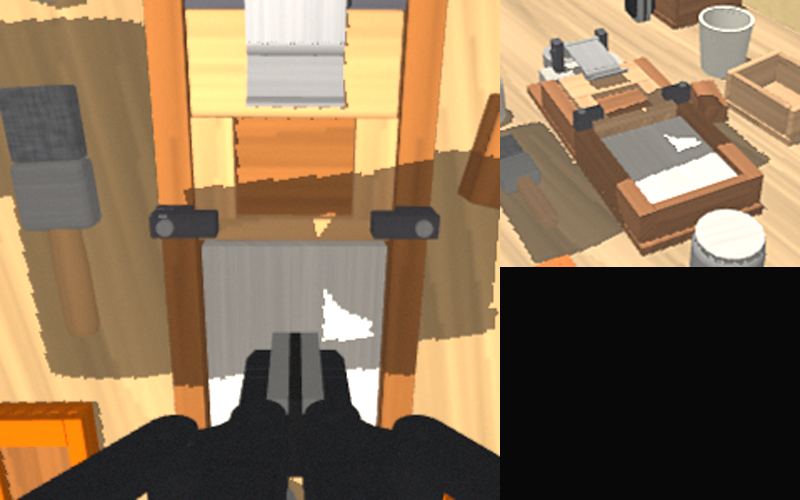

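The front edge meets the dark stop bar at crop row ~10, the recess front rim is on row 118, the lugs' rear edge on row ~238, and the plate is up. Quick numeric check against the expected home geometry.

```bash
python3 - <<'E'
from h import *
i=dict(np.load("w5.npz")); d=np.array([.1669,.986])
k=.6
R={}
for nm,u,v,z in [("front",295,10,.052),("stop",295,10,.044),("rim",295,118,.052),("lugRear",295,238,.072),("lugFront",295,206,.072),("rearEdge/plate edge",295,242,.041),("recRear",295,214,.052)]:
    X=ray(i,100+u*k,60+v*k,z); R[nm]=X[:2]@d*1e3
print({n:round(v-R["rim"]+58,1) for n,v in R.items()})
E
```

```text
{'front': np.float64(105.8), 'stop': np.float64(106.7), 'rim': np.float64(58.0), 'lugRear': np.float64(3.3), 'lugFront': np.float64(19.1), 'rearEdge/plate edge': np.float64(-8.2), 'recRear': np.float64(10.2)}
```

Consistent with home to within ~1.5 mm. I'll check the stop joint from beyond, since the wrist camera looks backward.

Call:
{"api": "carry_out", "payload": {"moves": [0.02, 0, 0, 0, 0, 0, 1, 0.03, 0, 0, 0, 0, 0, 1, 0.03, 0, 0, 0, 0, 0, 1, 0.03, 0, 0, 0, 0, 0, 1, 0.02, 0, 0, 0, 0, 0, 1, 0, 0, 0, 0, 0, 0, 1, 0, 0, 0, 0, 0, 0, 1]}}

```text
t: 13.68
tcp_pos: [0.5994, 0.1688, 0.3423]
eef_rot: [-2.395, -2.031, 0.004]
ft_force: [-0.0, 0.2, -0.2]
opening: 0.0001
```

```bash
python3 - <<'E'
from h import *
import cv2
i=eyes.camera_info("wrist"); s=monitor.sense(); print(s['t'],s['tcp_pos'],-i["R"].T@i["t"])
a=eyes.get_image("wrist")[:,:,::-1]
# stop ~ world
p=proj(i,[.599,.15,.05]); print(p)
u,v=p.astype(int); u0=max(0,u-100);v0=max(0,v-75); print(u0,v0)
c=a[v0:v0+150,u0:u0+200]
cv2.imwrite("pics/w6.png",cv2.convertScaleAbs(cv2.resize(c,None,fx=4,fy=4,interpolation=cv2.INTER_CUBIC),alpha=1.3,beta=8))
E
```

```text
13.6833 [0.59941257 0.1687737  0.34233396] [0.61303676 0.24822295 0.31303034]
[280.31986188 224.45572042]
180 149
```

View pics/w6.png

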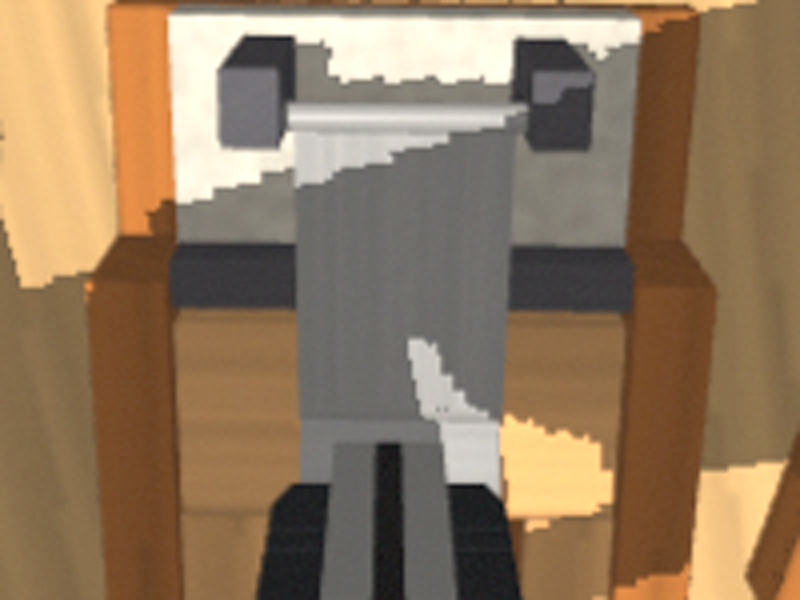

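From beyond the stop, the board's front edge meets the stop bar (row ~308) on both sides of the leaf, with no white bed showing. Handing in.

```bash
python3 -c "
from cell import ctrl
print(ctrl.close_job())"
```

```text
the job is handed in; nothing more can be done
None
```

The board is home against the end stop, and I handed the job in at about 13.7 s. With the closed fingertips in the recess, I pressed the wooden board down until the loading plate bottomed, at about 26 N. Keeping about 18–25 N on it, I slid it under the lugs and the leaf spring. At the stop, pushing harder (to about 33 N) only deflected the arm. I then eased off the push and the press, backed off the front wall and raised the gripper clear.

**Last checks:**
- **Stop:** seen from beyond, the front edge meets the stop bar on both sides of the leaf with no gap showing.
- **Plate and leaf:** the plate has sprung up behind the board, and the leaf lies on top of it.
- **Robot:** it touches nothing, with forces of about 0.2 N.
- **Bystanders:** nothing looked moved in the pictures, but I did not measure their positions.

**Disagreement:** taking the board as home, the lug and plate edges came out 1.3–1.8 mm ahead of their nominal positions. That is about the calibration's accuracy. The force rise and the closed joint at the stop both say it is home.

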